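# Bleed the water filter and take off the canister cap

## Robot

A 7-joint arm with a two-finger parallel gripper is mounted at the origin on the work surface. World frame = base frame: x ahead of the robot, y to its left, z up, the work surface at z = 0. Lengths are in m, angles in rad, forces in N, time in s.
With the tool pointing down it reaches from about 0.35 to 0.9 m from the base axis. Payload 8.1 kg.
Tool frame: the origin (TCP) lies midway between the tips of the shut fingers; the grasp point (between the pads) lies 19 mm behind it; z points along the fingers, y is the line along which they close (so a half turn about z gives the same grasp; the last joint's range is limited). The gripper opens to 92 mm and grips with 3 to 60 N. Pads are 19 mm wide; open, the fingers measure 130 mm over their backs; the gripper's body (75 mm by 190 mm) begins 47 mm behind the grasp point.
Start: joints at [-1.214, 0.434, 0.025, 1.573, -0.012, 1.134, -0.075], TCP at [0.277, 0.56, 0.227] pointing down, gripper open.
Joint ranges: [-2.62, 2.62], [-0.44, 2.09], [-1.27, 1.32], [0.08, 2.57], [-1.32, 4.46], [0.12, 2], [-2.74, 2.74]. Speed limits (rad/s): [2.22, 2.22, 3.01, 3.01, 3.14, 3.14, 3.14].

## Interface

Orientations are given as a rotation vector (axis times angle).
In Python, from cell import arm gives the robot as it stands.
- The arm moves only by the tool carry_out, never from a script. Its arguments are lists of equal length, an entry for each row: "claw": the finger opening in cm, from 0 to 9.18; "delta_pos": the shift along the tool's x, y, z in cm, a list of three; "angular": the turn, a rotation vector about the tool's x, y, z in rad, a list of three. In form: {"claw": [claw, ...], "delta_pos": [[dx, dy, dz], ...], "angular": [[ax, ay, az], ...]}. A call has 1 to 20 rows; each row shifts and turns the commanded pose from where the row before left it, along the tool's axes as they then stand; what a row does not reach is not made up. A row lasts 1/10 s, in which the tool goes at most 50 mm and 8.59 degrees, less where a joint would pass 70% of its speed; a pose out of reach is approached as far as the arm can. A call with a gripper value outside its range is refused whole. The fingers move at their own pace and stop on an object; "force" is the grip in N (left out, the last holds). Time passes only in rows, so rows that do not move let the fingers close. It gives the time, the measured TCP pose, the force, the opening and the grip force at its end, in the units of the state.
- arm.observe(): the state, without advancing time (a new reading comes with each control period).
- arm.get_image(name): name is "scene" or "top" or "wrist"; returns a dict with "frame" (384x512x3 uint8, red, green, blue), "mtx" (3x3 intrinsics, pixels), "T" (4x4, takes a point from camera to world coordinates). Camera axes: x right, y down, z forward; pixel columns grow to the right and rows downward; lengths in m; the calibration is good to about 2 mm. A picture is of the moment at which its call begins. There is no depth.
- arm.sign_off(): hands the job in; it is judged then, once.
Trained networks look in a picture, given as the dict that the camera call returned (one of the last four; its "shot" number tells which), for a name from the list of things; names that differ only in an ending like _2 or _b are one class to them, and where a whole thing is asked for, a point or a joint stands for the part that bears it (a point fixed in the world has none). Each returns a list of dicts, best first, with "conf" (0 to 1); they miss things now and then, are a little off and sometimes report something else, mostly with a low value. They report only what shows in the picture. A call takes as long as a camera call. They do not tell look-alikes from the thing itself.
- arm.look_for(label, picture): "centre" ([column, row] as shares, 0 to 1, of the picture: columns of its width, rows of its height, amid what is visible of it).
- arm.trace(label, picture): "region" (384x512 bool, what is visible of it) and "centre" ([column, row] as shares, 0 to 1, of the picture: columns of its width, rows of its height, amid what is visible of it).
- arm.place_of(label, picture): "centre" ([column, row] as shares, 0 to 1, of the picture: columns of its width, rows of its height: a listed point, or the origin of a listed thing).
The state is a dict: "clock": time; "joints": joint angles; "dq": joint speeds; "joint_efforts": joint torques, N m; "position": TCP position; "ee_rot": TCP orientation; "force": force on the tool from outside, world axes, zero at the start; "ft_torque": the same for the moment, N m; "width": opening from 0.0 (shut) to 1.0 (fully open); "gripper_force": force on a finger pad.
Only numpy, scipy, OpenCV 4.12 (cv2) and the standard library are available. Lean on these libraries where they do the work, as an engineer would, in place of code of your own. Each camera call takes 0.05 s, during which the arm holds its last target. There are 200 camera calls.

## Task

On the counter-top water filter, first turn the valve lever to its bleed position, midway between its two stops, and leave it there. Then take the cap off the wider canister: it is a quarter-turn thread that may be left- or right-handed, so try both ways, and lift it straight up once it is loose. Finish while still holding that cap in the gripper, upright over its canister and about a hand's breadth (10 cm) above where it sat, with the other cap left alone and nothing else knocked about.

Things in the scene. Friction and masses are not known exactly. Their poses are not given: they have to be found in the camera images.
- station: Fixed tray of the filter: white slab 240 (x) x 300 (y) x 20 mm, origin at the centre of its underside, -x edge towards the robot; place and yaw vary. In its frame the canisters stand at x = 60, y = +85 and -85 mm (which is where varies), the lever's round pedestal (44 mm across) at x = -50, y = 0.
- lever (a joint): Angle of the valve lever about the vertical through lever_pivot, rad, growing anticlockwise from above. 0 = one stop (arm at 120 deg from the tray's x axis), 2.094 = other stop (240 deg), 1.047 = bleed: arm along the tray's -x, over the longest of three raised marks. Starts at 0.03 to 0.70; light friction (0.09 N m); stays where it is left.
- lever_pivot (a point): Point on the lever's vertical axis, at the underside of its flat steel arm (arm 10 mm thick, 16 mm wide), 65 mm above the worktop. Axes as the tray's.
- lever_knob (a point): Grip point on the lever's upright round knob, on the knob's axis 35 mm above lever_pivot and 60 mm out from it horizontally. The knob is 18 mm in diameter; it rises from the arm (top of arm 25 mm below this point) to 15 mm above this point.
- can_wide: The wider steel canister, 96 mm in diameter and 66 mm high, then a shoulder and a neck 53 mm in diameter. Stands fixed on the tray; origin at the centre of its underside, 20 mm above the worktop.
- can_wide_mouth (a point): Centre of the wider canister's mouth, 120 mm above the worktop: the cap's head rests at this level. The tightening way the cap stops dead after 4 deg; the loosening way it runs freely 78 deg to another stop and lifts straight out there or up to 8 deg before it, clear after 20 mm (ease back 3 to 5 deg: it binds while forced on the stop). Elsewhere it lifts only 2 mm. It does not rise as it turns.
- can_narrow: The narrower steel canister, 62 mm in diameter, otherwise the same as the wider one and as high; origin at the centre of its underside. Fixed.
- cap_wide: Loose black cap on the wider canister: round knurled head 46 mm in diameter, 36 mm high, 50 to 100 g; origin at the centre of the head's underside, z up. A 10 mm stem with a crossbar (2.5 mm of play sideways) reaches 16 mm down into the neck. Quarter-turn thread; its hand cannot be seen and differs from start to start. See can_wide_mouth for how it turns.
- cap_narrow: The cap on the narrower canister, the same shape and size; to be left alone. Origin at the centre of the head's underside.
- mug: White mug, 76 mm across, 85 mm high, beside the filter. Bystander. Origin at the centre of its underside.
- jar: Jar with wooden lid, 60 mm across, 85 mm high, on the other side of the filter. Bystander. Origin at the centre of its underside.
- bowl: White bowl, 120 mm across, 50 mm high. Bystander. Origin under its centre.
- spoon: Wooden spoon lying on the worktop. Bystander.
- soap: Soap bottle, 60 mm across, 150 mm high. Bystander. Origin at the centre of its underside.
- seal: Rubber sealing ring, 40 mm across, 8 mm high, on the tray between the canisters. Bystander. Origin at the centre of its underside.
Things that resemble listed ones, but are neither listed nor needed, are in the scene too. What is shaped like the cap_wide but blue, green or turquoise is not meant.

How it is judged:
On the way, in this order (a step that is already met when the one before it is completed fails the run):
1. the lever is set to bleed (within 0.12 rad of midway) while the cap is still on (value of joint lever between 0.9272 and 1.1672 rad and z of cap_wide in the frame of can_wide_mouth below 0.01 m and horizontal distance between cap_wide and can_wide_mouth below 0.01 m), for 0.3 s.
2. the wider canister's cap is off its thread, lifted clear of the mouth (z of cap_wide in the frame of can_wide_mouth above 0.03 m), for 0.2 s.
At the end, for the whole second after the job is handed in: Lever within 0.12 rad of midway; wide canister's cap held still by the fingers alone, upright within 0.3 rad, 60 to 180 mm above its seat, within 50 mm sideways of the canister's axis; narrow canister's cap moved under 10 mm, bystanders under 40 mm (value of joint lever between 0.9272 and 1.1672 rad and velocity of joint lever between -0.05 and 0.05 rad/s and z of cap_wide in the frame of can_wide_mouth between 0.06 and 0.18 m and horizontal distance between cap_wide and can_wide_mouth below 0.05 m and angle between cap_wide's own z axis and vertical below 0.3 rad and linear speed of cap_wide below 0.03 m/s and contact force between cap_wide and the fingers above 2 N and contact force between cap_wide and can_wide below 0.1 N and contact force between cap_wide and can_narrow below 0.1 N and contact force between cap_wide and cap_narrow below 0.1 N and distance of cap_narrow from where it was at the start of the episode below 0.01 m and distance of each of mug, jar, bowl, soap, spoon, seal from where it was at the start of the episode below 0.04 m); the arm keeps its last pose, push and grip.
It fails at once if the cap comes off while the lever is not at bleed (z of cap_wide in the frame of can_wide_mouth above 0.012 m and (value of joint lever below 0.8972 rad or value of joint lever above 1.1972 rad)).
It fails at once if the narrower canister's cap is taken off or displaced (distance of cap_narrow from where it was at the start of the episode above 0.01 m).
It fails at once if a bystander is knocked about (moved more than 40 mm) (distance of any of mug, jar, bowl, soap, spoon, seal from where it was at the start of the episode above 0.04 m).
It also fails if it takes over 58 s, if anything falls off the work surface, if the arm or the gripper's body presses on something with over 40 N, if the wrist force passes 120 N, or if a joint passes its speed limit or range.

## Working session

There is one attempt and no reset: what is moved stays moved. The work goes in short steps, Python scripts to look and compute and a tool call to move; the robot and the scene stay as the last step left them, time stands still between calls to the robot, and variables do not carry over. Pictures are saved under pics/ and viewed, at most 10 in all, crops included, and the job is handed in when it is done.

Besides the shell and the picture viewer there is one more tool, called as a command line: name --argument value ..., lists and objects as JSON in quotes. carry_out: Moves the arm, as the interface text tells. Its arguments: {"type":"object","properties":{"claw":{"type":"array","items":{"type":"number"}},"delta_pos":{"type":"array","items":{"type":"array","items":{"type":"number"}}},"angular":{"type":"array","items":{"type":"array","items":{"type":"number"}}},"force":{"type":"number"}},"required":["claw","delta_pos","angular"]}

```bash
mkdir -p pics; cat > h.py <<'E'
import numpy as np, cv2
from scipy.spatial.transform import Rotation as R
from cell import arm
def ray(p,c):
    u=np.array([c[0]*512,c[1]*384,1.0]); d=p["T"][:3,:3]@np.linalg.solve(p["mtx"],u); return p["T"][:3,3],d
def at(p,c,z):
    o,d=ray(p,c); return o+d*(z-o[2])/d[2]
def px(p,X):
    q=np.linalg.inv(p["T"])@np.append(X,1); q=p["mtx"]@q[:3]; return q[:2]/q[2]
def save(p,n): cv2.imwrite("pics/"+n,p["frame"][:,:,::-1])
E
python3 - <<'E'
from h import *
np.set_printoptions(precision=3,suppress=True)
s=arm.observe(); print(s["position"],s["ee_rot"],s["width"],R.from_rotvec(s["ee_rot"]).as_matrix())
P={n:arm.get_image(n) for n in("top","scene")}
Z=dict(station=0,lever_pivot=.065,lever_knob=.1,can_wide=.02,can_wide_mouth=.12,can_narrow=.02,cap_wide=.12,cap_narrow=.12,seal=.02,mug=0,jar=0,soap=0,bowl=0,spoon=0)
for l,z in Z.items():
    for n,p in P.items():
        for d in arm.place_of(l,p)[:3]:
            if d["conf"]>.2: print(l,n,round(d["conf"],2),np.array(d["centre"])*[512,384],at(p,d["centre"],z))
im=np.vstack([P["top"]["frame"],P["scene"]["frame"]])
cv2.imwrite("pics/a.png",np.hstack([P["top"]["frame"],P["scene"]["frame"]])[:,:,::-1][:, :]) if 0 else None
save(P["top"],"top.png");save(P["scene"],"scene.png")
E
```

```text
[0.277 0.56  0.226] [-0.716 -3.059  0.002] 0.9982797301055811 [[-0.896  0.444 -0.001]
 [ 0.444  0.896 -0.001]
 [-0.    -0.002 -1.   ]]
station top 0.83 [220.723 192.307] [0.563 0.078 0.   ]
station scene 0.59 [270.182 252.096] [0.577 0.066 0.   ]
lever_pivot top 0.72 [221.184 199.296] [0.53  0.07  0.065]
lever_pivot top 0.49 [158.515 200.41 ] [0.522 0.268 0.065]
lever_pivot scene 0.6 [282.675 231.283] [0.536 0.07  0.065]
lever_knob top 0.71 [210.022 216.998] [0.47 0.1  0.1 ]
lever_knob scene 0.51 [305.715 222.605] [0.49  0.109 0.1  ]
lever_knob scene 0.39 [277.709 279.59 ] [0.672 0.181 0.1  ]
can_wide scene 0.78 [276.224 280.09 ] [0.638 0.15  0.02 ]
can_wide scene 0.67 [155.085 168.806] [ 0.637 -0.431  0.02 ]
can_wide scene 0.49 [281.088 261.389] [0.587 0.118 0.02 ]
can_wide_mouth top 0.69 [192.205 161.395] [0.638 0.159 0.12 ]
can_wide_mouth scene 0.77 [281.907 261.504] [0.638 0.161 0.12 ]
can_wide_mouth scene 0.22 [283.802 232.282] [0.57  0.102 0.12 ]
can_narrow top 0.7 [248.781 171.187] [ 0.632 -0.013  0.02 ]
can_narrow top 0.34 [250.522 161.203] [ 0.666 -0.018  0.02 ]
can_narrow s
[... 853 characters left out ...]
ug scene 0.81 [213.094 210.893] [ 0.6   -0.166  0.   ]
mug scene 0.51 [423.885 255.283] [0.259 0.372 0.   ]
jar top 0.8 [156.109 201.293] [0.527 0.291 0.   ]
jar scene 0.76 [346.88  294.182] [0.522 0.298 0.   ]
jar scene 0.71 [280.013 282.701] [0.627 0.155 0.   ]
jar scene 0.43 [255.181 265.382] [0.639 0.07  0.   ]
soap top 0.97 [386.816 175.488] [ 0.634 -0.471  0.   ]
soap scene 0.78 [152.525 168.   ] [ 0.632 -0.462  0.   ]
bowl top 0.86 [356.506 272.602] [ 0.313 -0.369  0.   ]
bowl scene 0.72 [241.92  142.886] [ 0.309 -0.358  0.   ]
spoon top 0.7 [124.877 277.286] [0.277 0.377 0.   ]
spoon top 0.61 [210.586 214.502] [0.488 0.109 0.   ]
spoon scene 0.92 [422.81  261.197] [0.28  0.381 0.   ]
```

View pics/top.png

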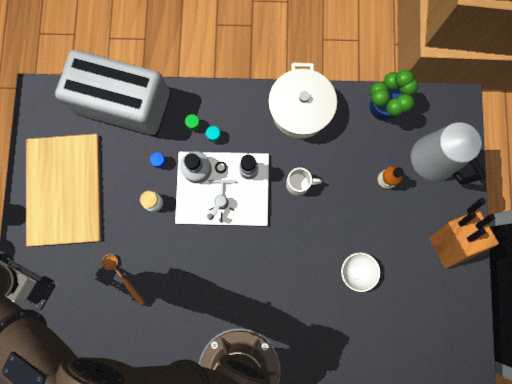

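View pics/scene.png

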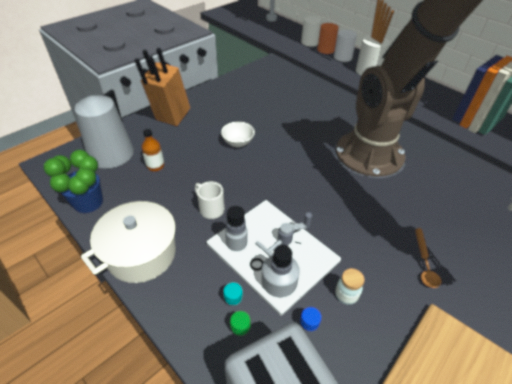

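The top view shows five cap-like things: a black one on the wide canister (194,165), a black one on the narrow canister (247,163), blue (157,160), turquoise (212,133) and green (192,121). I choose (194,165), because it is black and on the wider body. The scene view agrees, with the wide cap at (282,258) and the narrow cap at (236,218). Next I'll check it in a close crop and measure the tray yaw.

```bash
python3 - <<'E'
from h import *
np.set_printoptions(precision=4,suppress=True)
a=arm.get_image("top"); b=arm.get_image("scene")
A=cv2.resize(a["frame"][140:235,165:285],(0,0),fx=4,fy=4,interpolation=cv2.INTER_CUBIC)
B=cv2.resize(b["frame"][190:315,200:300],(0,0),fx=3,fy=3,interpolation=cv2.INTER_CUBIC)
B=cv2.resize(B,(300,380)) 
cv2.imwrite("pics/crop.png",np.hstack([A,B])[:,:,::-1])
for p in(a,b):
    d=arm.trace("station",p)
    if d:
        m=d[0]["region"]; v,u=np.nonzero(m)
        W=np.array([at(p,[(x+.5)/512,(y+.5)/384],.02)[:2] for x,y in zip(u,v)])
        r=cv2.minAreaRect((W*1000).astype(np.float32)); print(r)
def tri(l):
    import itertools
    M=np.zeros((3,3));q=np.zeros(3);
    for p in(a,b):
        d=arm.place_of(l,p)
        if not d: print(l,"miss");return
        o,r=ray(p,d[0]["centre"]); r/=np.linalg.norm(r); N=np.eye(3)-np.outer(r,r); M+=N;q+=N@o
    print(l,np.linalg.solve(M,q))
for l in("lever_pivot","lever_knob","cap_wide","cap_narrow","can_wide_mouth"): tri(l)
E
```

```text
((551.4353637695312, 77.81684112548828), (301.3160705566406, 305.4780578613281), 89.90277099609375)
lever_pivot [0.5284 0.0704 0.0749]
lever_knob miss
cap_wide [ 0.7218  0.1527 -0.1347]
cap_narrow [ 0.6279 -0.011   0.12  ]
can_wide_mouth miss
```

View pics/crop.png

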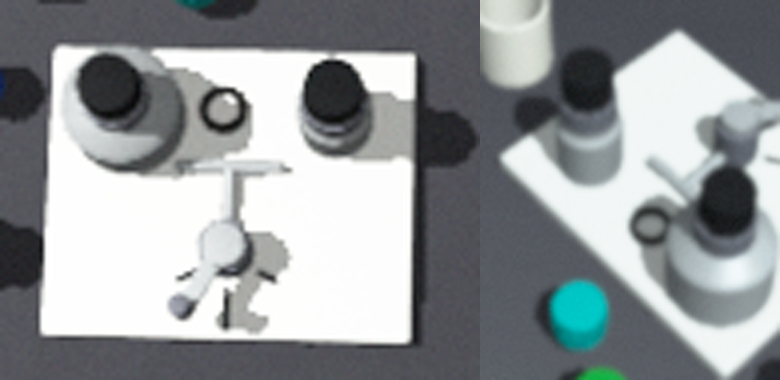

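The crop confirms it: the black cap at crop (110,85) sits on the wide body. The lever knob is at crop (181,304), the pivot at (224,245), and the longest mark is straight down at (227,310). I'll move above the knob now.

carry_out --claw '[9, 9, 9, 9, 9, 9, 9, 9, 9, 9, 9, 9, 9, 9, 9, 9, 9, 9]' --delta_pos '[[-3.1, -2.74, 0], [-3.1, -2.74, 0], [-3.1, -2.74, 0], [-3.1, -2.74, 0], [-3.1, -2.74, 0], [-3.1, -2.74, 0], [-3.1, -2.74, 0], [-3.1, -2.74, 0], [-3.1, -2.74, 0], [-3.1, -2.74, 0], [-3.1, -2.74, 0], [-3.1, -2.74, 0], [0, 0, 0], [0, 0, 0], [0, 0, 0], [0, 0, 0], [0, 0, 0], [0, 0, 0]]' --angular '[[0, 0, 0], [0, 0, 0], [0, 0, 0], [0, 0, 0], [0, 0, 0], [0, 0, 0], [0, 0, 0], [0, 0, 0], [0, 0, 0], [0, 0, 0], [0, 0, 0], [0, 0, 0], [0, 0, -0.115], [0, 0, -0.115], [0, 0, -0.115], [0, 0, -0.115], [0, 0, 0], [0, 0, 0]]' --force 20

```text
clock: 4.0
position: [0.4648, 0.1003, 0.2268]
ee_rot: [0.005, 3.141, 0.0]
force: [-1.1, 0.4, -0.5]
width: 0.977
gripper_force: 0.0
```

```bash
python3 - <<'E'
from h import *
np.set_printoptions(precision=4,suppress=True)
s=arm.observe(); print(s["clock"],s["position"],R.from_rotvec(s["ee_rot"]).as_matrix().ravel(),s["width"])
a=arm.get_image("wrist"); save(a,"w1.png")
t=arm.get_image("top")
C=[at(t,[(165+x/4)/512,(140+y/4)/384],.02)[:2] for x,y in((55,45),(416,53),(42,333),(412,342))]
print(np.array(C),np.mean(C,0))
C=np.array(C);print([np.arctan2(*(-1*(C[j]-C[i])*[-1,1])) for i,j in((1,0),(3,2))],[np.arctan2(*((C[i]-C[j])[::-1])) for i,j in((0,2),(1,3))])
print(a["T"][:3,3])
for l,z in dict(lever_pivot=.065,lever_knob=.1,can_wide_mouth=.12,cap_wide=.12,cap_narrow=.12,seal=.02,station=0).items():
  for d in arm.place_of(l,a)[:2]:
    if d["conf"]>.2: print(l,round(d["conf"],2),np.array(d["centre"])*[512,384],at(a,d["centre"],z))
E
```

```text
4.0 [0.4648 0.1003 0.2268] [-1.      0.0034  0.0002  0.0034  1.      0.0002 -0.0002  0.0002 -1.    ] 0.9768470511676373
[[ 0.6935  0.2206]
 [ 0.6943 -0.0785]
 [ 0.4544  0.219 ]
 [ 0.4552 -0.0806]] [0.5743 0.0701]
[np.float64(-3.1388168535515892), np.float64(-3.139005442741233)] [np.float64(0.0065613746646435095), np.float64(0.00882239613577698)]
[0.3973 0.1014 0.3852]
lever_pivot 0.65 [238.4896 224.7936] [0.5259 0.0749 0.065 ]
lever_knob 0.74 [260.5056 192.1152] [0.4742 0.1024 0.1   ]
seal 0.51 [244.0192 285.6192] [0.6428 0.0774 0.02  ]
station 0.81 [239.8208 237.8112] [0.5733 0.0711 0.    ]
```

View pics/w1.png

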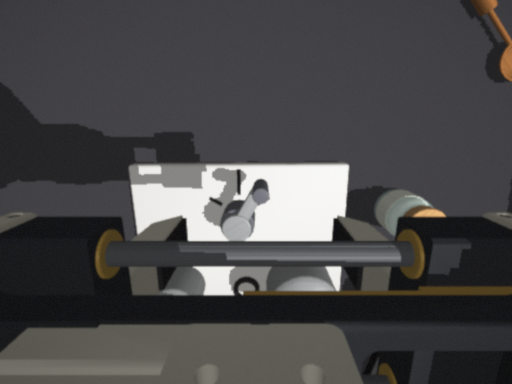

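The wrist view shows the knob at (260,190), the pivot hub at (238,225) and the long mark at (239,182). Top and wrist agree, and the radius comes out at 59 mm against the stated 60. I'll descend and grip the knob.

carry_out --claw '[9, 9, 9, 9, 9, 9, 9, 1.5, 1.5, 1.5, 1.5, 1.5, 1.5, 1.5, 1.5]' --delta_pos '[[-0.9, 0.15, 3], [0, 0, 3], [0, 0, 3], [0, 0, 3], [0, 0, 2.3], [0, 0, 0], [0, 0, 0], [0, 0, 0], [0, 0, 0], [0, 0, 0], [0, 0, 0], [0, 0, 0], [0, 0, 0], [0, 0, 0], [0, 0, 0]]' --angular '[[0, 0, 0], [0, 0, 0], [0, 0, 0], [0, 0, 0], [0, 0, 0], [0, 0, 0], [0, 0, 0], [0, 0, 0], [0, 0, 0], [0, 0, 0], [0, 0, 0], [0, 0, 0], [0, 0, 0], [0, 0, 0], [0, 0, 0]]' --force 12

```text
clock: 5.95
position: [0.4738, 0.1019, 0.0837]
ee_rot: [0.0, -3.142, -0.0]
force: [-0.1, 0.7, -0.2]
width: 0.333
gripper_force: 0.0
```

carry_out --claw '[1.5, 1.5, 1.5, 1.5, 1.5, 1.5, 1.5, 1.5, 1.5, 1.5, 1.5, 1.5, 1.5, 1.5]' --delta_pos '[[0, 0, 0], [0, 0, 0], [0, 0, 0], [0, 0, 0], [0, 0, 0], [0.3, -0.5, 0], [0.24, -0.52, 0], [0.18, -0.55, 0], [0.14, -0.55, 0], [0.07, -0.57, 0], [0.04, -0.57, 0], [0, 0, 0], [0, 0, 0], [0, 0, 0]]' --angular '[[0, 0, 0], [0, 0, 0], [0, 0, 0], [0, 0, 0], [0, 0, 0], [0, 0, 0], [0, 0, 0], [0, 0, 0], [0, 0, 0], [0, 0, 0], [0, 0, 0], [0, 0, 0], [0, 0, 0], [0, 0, 0]]'

```text
clock: 7.35
position: [0.4624, 0.0684, 0.0836]
ee_rot: [-0.001, -3.139, 0.001]
force: [-7.0, -0.4, 6.0]
width: 0.192
gripper_force: 12.0
```

```bash
python3 - <<'E'
from h import *
np.set_printoptions(precision=4,suppress=True)
a=arm.get_image("wrist"); save(a,"w2.png")
for l,z in dict(lever_pivot=.065,lever_knob=.1).items():
 for n in("top","scene"):
  p=arm.get_image(n)
  for d in arm.place_of(l,p)[:1]: print(l,n,round(d["conf"],2),at(p,d["centre"],z))
E
```

```text
lever_pivot top 0.86 [0.5317 0.0713 0.065 ]
lever_pivot scene 0.82 [0.5255 0.0667 0.065 ]
lever_knob scene 0.82 [0.4738 0.0771 0.1   ]
```

carry_out --claw '[9, 9, 9, 9, 9, 9, 9, 9, 9, 9, 9, 9, 9, 9, 9, 9, 9]' --delta_pos '[[0, 0, 0], [0, 0, 0], [0, 0, 0], [0, 0, 0], [0, 0, -2], [0, 0, -4], [0, 0, -4], [0, 0, -3], [-3, 1.6, 0], [-3, 1.6, 0], [-3, 1.6, 0], [-3, 1.6, 0], [-3, 1.6, 0], [-2.1, 0.7, 0], [0, 0, 0], [0, 0, 0], [0, 0, 0]]' --angular '[[0, 0, 0], [0, 0, 0], [0, 0, 0], [0, 0, 0], [0, 0, 0], [0, 0, 0], [0, 0, 0], [0, 0, 0], [0, 0, 0], [0, 0, 0], [0, 0, 0], [0, 0, 0], [0, 0, 0], [0, 0, 0], [0, 0, 0], [0, 0, 0], [0, 0, 0]]'

```text
clock: 9.5
position: [0.6344, 0.1557, 0.2137]
ee_rot: [-0.0, -3.141, 0.001]
force: [0.4, -1.1, 0.6]
width: 0.98
gripper_force: 0.0
```

```bash
python3 - <<'E'
from h import *
np.set_printoptions(precision=4,suppress=True)
s=arm.observe(); print(s["clock"],s["position"],s["joints"],s["width"])
a=arm.get_image("wrist")
t=arm.get_image("top"); sc=arm.get_image("scene")
for p in(a,t,sc):
 for l,z in dict(lever_pivot=.065,lever_knob=.1,cap_wide=.12,can_wide_mouth=.12,can_wide=.02).items():
  for d in arm.place_of(l,p)[:2]: 
   if d["conf"]>.3:print(l,p["shot"],round(d["conf"],2),np.array(d["centre"])*[512,384],at(p,d["centre"],z))
A=cv2.resize(t["frame"][140:235,165:285],(0,0),fx=3,fy=3,interpolation=cv2.INTER_CUBIC)
B=cv2.resize(sc["frame"][190:315,200:350],(0,0),fx=2,fy=2,interpolation=cv2.INTER_CUBIC)[:285]
B=np.vstack([B,np.zeros((285-len(B),300,3),np.uint8)])
cv2.imwrite("pics/c2.png",np.vstack([np.hstack([A,B]),cv2.resize(a["frame"][150:],(660,300))])[:,:,::-1])
E
```

```text
9.5 [0.6344 0.1557 0.2137] [-0.4511  0.4924  0.1966  1.5253 -0.1019  1.1346  1.3363] 0.9802267864688428
lever_pivot 12 0.76 [180.0192  77.9904] [0.5257 0.0733 0.065 ]
cap_wide 12 0.76 [273.92   277.5936] [0.7267 0.1717 0.12  ]
cap_wide 12 0.68 [225.5872 255.3984] [0.7013 0.1222 0.12  ]
can_wide 12 0.84 [261.3248 169.9968] [0.6317 0.159  0.02  ]
lever_pivot 13 0.84 [220.9792 199.4112] [0.5301 0.0709 0.065 ]
lever_knob 13 0.69 [220.8256 218.304 ] [0.4669 0.0663 0.1   ]
lever_knob 13 0.52 [387.2768 178.9824] [ 0.6027 -0.4441  0.1   ]
cap_wide 13 0.68 [210.176  135.5136] [0.7217 0.1074 0.12  ]
cap_wide 13 0.55 [296.2944 185.0112] [ 0.573  -0.1616  0.12  ]
can_wide_mouth 13 0.49 [193.6896 158.8992] [0.6463 0.1552 0.12  ]
lever_pivot 14 0.75 [283.6992 230.4   ] [0.532  0.0698 0.065 ]
lever_knob 14 0.61 [297.6768 213.312 ] [0.4815 0.0716 0.1   ]
cap_wide 14 0.93 [234.496  297.7152] [0.7854 0.1558 0.12  ]
cap_wide 14 0.87 [280.32   259.5072] [0.6366 0.1541 0.12  ]
can_wide_mouth 14 0.84 [282.624  259.8912] [0.6332 0.1587 0.12  ]
can_wide 14 0.85 [277.7088 281.0112] [0.6374 0.1542 0.02  ]
```

View pics/c2.png

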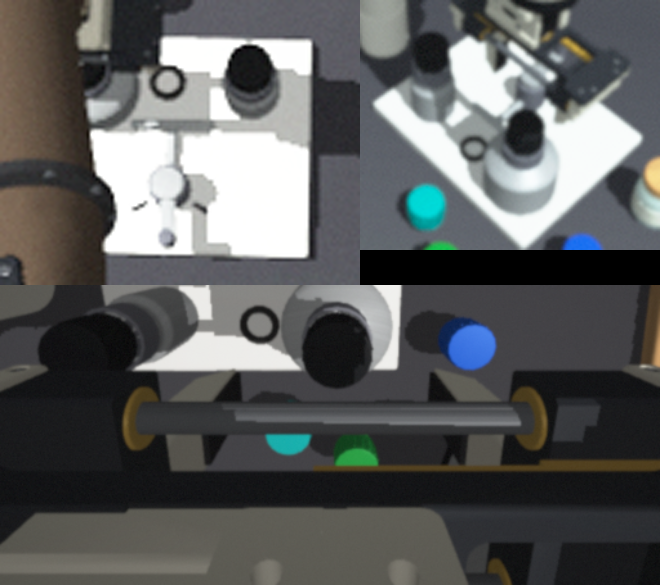

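The lever arm now lies over the long mark, with the pivot at crop (168,185) and the knob at (167,237). The wide cap at crop (337,360) is under the gripper. I'll turn the wrist towards mid-range, then descend and grip.

carry_out --claw '[9, 9, 9, 9, 9, 9, 9, 9, 9, 3, 3, 3, 3, 3, 3, 3, 3, 3, 3]' --delta_pos '[[0, 0, 0], [0, 0, 0], [0, 0, 0], [0, 0, 0], [0, 0, 3], [0, 0, 3], [0, 0, 2], [0, 0, 1], [0, 0, 0], [0, 0, 0], [0, 0, 0], [0, 0, 0], [0, 0, 0], [0, 0, 0], [0, 0, 0], [0, 0, 0], [0, 0, 0], [0, 0, 0], [0, 0, 0]]' --angular '[[0, 0, 0.13], [0, 0, 0.13], [0, 0, 0.13], [0, 0, 0.13], [0, 0, 0], [0, 0, 0], [0, 0, 0], [0, 0, 0], [0, 0, 0], [0, 0, 0], [0, 0, 0], [0, 0, 0], [0, 0, 0], [0, 0, 0], [0, 0, 0], [0, 0, 0], [0, 0, 0], [0, 0, 0], [0, 0, 0]]' --force 30

```text
clock: 12.3
position: [0.6352, 0.1564, 0.1239]
ee_rot: [0.807, 3.036, 0.0]
force: [-1.3, -0.5, 3.1]
width: 0.496
gripper_force: 30.0
```

```bash
cat > st.py <<'E'
from h import *
np.set_printoptions(precision=4,suppress=True)
s=arm.observe(); M=R.from_rotvec(s["ee_rot"]).as_matrix()
print(s["clock"],s["position"],"yaw of tool y",np.degrees(np.arctan2(M[1,1],M[0,1])),"j7",s["joints"][6],s["width"],"F",s["force"],"M",s["ft_torque"],s["gripper_force"])
E
python3 st.py
```

```text
12.3 [0.6352 0.1564 0.1239] yaw of tool y 60.21795974539178 j7 0.8995695508070446 0.4962021011928507 F [-1.3091 -0.5187  3.1347] M [ 0.0837  0.0801 -0.0519] 30.000435411930084
```

Gripped at 45.6 mm, which matches the cap. I'll test one direction by about 9°.

carry_out --claw '[3, 3, 3, 3, 3, 3]' --delta_pos '[[0, 0, 0], [0, 0, 0], [0, 0, 0], [0, 0, 0], [0, 0, 0], [0, 0, 0]]' --angular '[[0, 0, 0.04], [0, 0, 0.04], [0, 0, 0.04], [0, 0, 0.04], [0, 0, 0], [0, 0, 0]]'

```text
clock: 12.9
position: [0.6353, 0.1562, 0.1239]
ee_rot: [1.046, 2.962, 0.0]
force: [0.3, 0.2, 4.0]
width: 0.495
gripper_force: 30.0
```

```bash
python3 st.py
```

```text
12.9 [0.6353 0.1562 0.1239] yaw of tool y 51.10692820842384 j7 0.7659127229526232 0.49487298035876826 F [0.2551 0.1605 3.9764] M [ 0.0355 -0.0284 -0.0613] 30.00041127204895
```

There was no resistance past 4°, so this is the loosening way. I'll turn on to about 74°.

carry_out --claw '[3, 3, 3, 3, 3, 3, 3, 3, 3, 3, 3, 3]' --delta_pos '[[0, 0, 0], [0, 0, 0], [0, 0, 0], [0, 0, 0], [0, 0, 0], [0, 0, 0], [0, 0, 0], [0, 0, 0], [0, 0, 0], [0, 0, 0], [0, 0, 0], [0, 0, 0]]' --angular '[[0, 0, 0.114], [0, 0, 0.114], [0, 0, 0.114], [0, 0, 0.114], [0, 0, 0.114], [0, 0, 0.114], [0, 0, 0.114], [0, 0, 0.114], [0, 0, 0.114], [0, 0, 0.114], [0, 0, 0], [0, 0, 0]]'

```text
clock: 14.1
position: [0.6358, 0.1563, 0.1239]
ee_rot: [2.476, 1.933, 0.002]
force: [3.5, 0.8, 1.8]
width: 0.497
gripper_force: 30.0
```

```bash
python3 st.py
```

```text
14.1 [0.6358 0.1563 0.1239] yaw of tool y -14.046979439425057 j7 -0.18171085979518323 0.49692514219438577 F [3.4688 0.8298 1.8347] M [-0.033  -0.6929 -0.0547] 30.00052571296692
```

carry_out --claw '[3, 3, 3, 3, 3, 3]' --delta_pos '[[0, 0, -0.2], [0, 0, -0.2], [0, 0, -0.2], [0, 0, -0.2], [0, 0, 0], [0, 0, 0]]' --angular '[[0, 0, 0], [0, 0, 0], [0, 0, 0], [0, 0, 0], [0, 0, 0], [0, 0, 0]]'

```text
clock: 14.7
position: [0.6353, 0.1564, 0.1318]
ee_rot: [-2.479, -1.93, -0.001]
force: [3.6, 0.8, 1.2]
width: 0.492
gripper_force: 30.0
```

```bash
python3 st.py
```

```text
14.7 [0.6353 0.1564 0.1318] yaw of tool y -14.197718921652337 j7 -0.18890843944171873 0.49204923893509406 F [3.6107 0.8046 1.2067] M [ 0.0645 -0.7604  0.0475] 30.000067949295044
```

It lifts freely, so I'll raise it to about 10 cm.

carry_out --claw '[3, 3, 3, 3, 3, 3, 3, 3, 3, 3, 3, 3, 3, 3, 3]' --delta_pos '[[0, 0, -0.5], [0, 0, -0.5], [0, 0, -0.7], [0, 0, -1], [0, 0, -1], [0, 0, -1.2], [0, 0, -1.2], [0, 0, -1.2], [0, 0, -1], [0, 0, -0.6], [0, 0, -0.3], [0, 0, 0], [0, 0, 0], [0, 0, 0], [0, 0, 0]]' --angular '[[0, 0, 0], [0, 0, 0], [0, 0, 0], [0, 0, 0], [0, 0, 0], [0, 0, 0], [0, 0, 0], [0, 0, 0], [0, 0, 0], [0, 0, 0], [0, 0, 0], [0, 0, 0], [0, 0, 0], [0, 0, 0], [0, 0, 0]]'

```text
clock: 16.2
position: [0.6349, 0.1563, 0.2233]
ee_rot: [-2.48, -1.928, 0.001]
force: [-0.2, 0.3, -0.9]
width: 0.493
gripper_force: 30.0
```

```bash
python3 st.py; python3 - <<'E'
from h import *
s=arm.get_image("scene"); t=arm.get_image("top")
cv2.imwrite("pics/fin.png",cv2.resize(np.hstack([s["frame"][130:330,180:380],t["frame"][110:240,155:285] if 0 else cv2.resize(t["frame"][120:240,160:280],(200,200))]),(800,400),interpolation=cv2.INTER_CUBIC)[:,:,::-1])
E
```

```text
16.2 [0.6349 0.1563 0.2233] yaw of tool y -14.27094639237176 j7 -0.2425642521421956 0.4931891004579436 F [-0.1947  0.282  -0.862 ] M [-0.146   0.0703  0.0127] 29.999871253967285
```

View pics/fin.png

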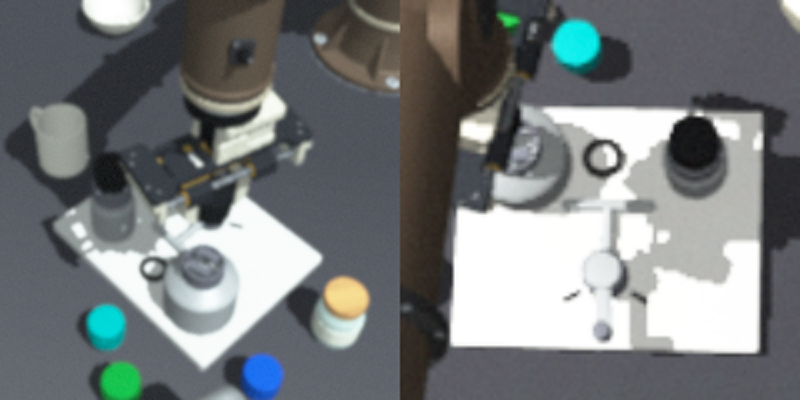

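The picture shows the wide canister open at (205,265) and its cap held above it in the fingers at (215,205). The narrow cap at (108,175) is untouched, and the lever is still on its mark at (602,330). I'll hand the job in.

```bash
python3 -c "
from cell import arm
print(arm.sign_off())"
```

```text
the job is handed in; nothing more can be done
None
```

I set the lever at bleed, unscrewed the wide canister's cap and handed the job in with it held upright about 10 cm above its seat; the other cap and the bystanders in view in the last picture looked undisturbed, but the hand-in returned no verdict.

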